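# Snap the proud cap home on a sample jar

## Task

One of the three sample jars in the white rack has its snap cap still standing proud. Pick up the hand presser, press its foot squarely and centrally on that cap until it clicks fully home - use the presser, not the fingers, on the cap - then stand the presser back upright on the bare worktop and let go.

Things in the scene. Friction and masses are not known exactly. Their poses are not given: they have to be found in the camera images.
- presser_center (a point): Hand presser, loose, 0.2 kg (varies), standing upright on the worktop: a round steel foot 44 mm across with a flat underside, a thin neck (18 mm), and above it an upright round black handle 28 mm across, whose straight side runs from 40 to 100 mm above the underside. 100 mm tall in all. This point is on its axis, half-way up: 50 mm above the underside. z axis = the presser's axis, up. Grip the handle from above in any direction, about 20 to 25 mm above this point.
- presser_foot (a point): Centre of the flat underside of the presser's foot, 50 mm below presser_center along the axis.
- cap_top (a point): Centre of the top face of the proud snap cap: a white disc 38 mm across and 3 mm thick over a narrower plug (28 mm), on the jar to be closed. Now its top stands about 102 mm above the worktop and a gap of 14 mm shows between disc and jar rim; home, its top is at 88 mm, level with the caps of the two other jars, which are already shut. It moves straight down with the push. z axis up.
- snap_cap (a joint): How far the proud cap is pushed in, m: 0 = proud (as found), 0.014 = fully home, at a hard stop. It springs back if pushed less than half-way; the resistance rises to about 8 N some 4 mm down; past half-way the catches push it on towards home and it stays there. Follow it down to the stop to be sure.
- jar_open: The amber jar with the proud cap, fixed in the rack; 44 mm across, rim 75 mm above its origin, which is the centre of its underside, 10 mm above the worktop. Which of the three places in the rack it takes varies; the other two jars look the same but are shut.
- jar_rack: White rack, fixed, 70 x 190 x 50 mm, holding the three jars in a row along its y axis at -58, 0 and +58 mm from its centre. Origin: centre of its underside, on the worktop.
There are look-alikes about, which are no part of the job. What is shaped like the part that bears presser_center but green or yellow is not meant.

How it is judged:
By the outcome, as a careful person would: the job done as asked, in the order asked, and still so for the second after the job is handed in, with the robot touching nothing.
It also fails if it takes over 38 s, if anything falls off the work surface, if the arm or the gripper's body presses on something with over 40 N, if the wrist force passes 120 N, or if a joint passes its speed limit or range.

## Robot

A 6-joint arm with a two-finger parallel gripper is mounted at the origin on a cart in front of the work surface, level with it; the furniture and walls round the work are solid. World frame = base frame: x ahead of the robot, y to its left, z up, the work surface at z = 0. Lengths are in mm, angles in rad, forces in N, time in s.
With the tool pointing down it reaches from about 275 to 750 mm from the base axis. Payload 10.2 kg.
Tool frame: the origin (TCP) lies midway between the tips of the shut fingers; the grasp point (between the pads) lies 19 mm behind it; z points along the fingers, y is the line along which they close (so a half turn about z gives the same grasp; the last joint's range is limited). The gripper opens to 85 mm and grips with 20 to 120 N. Pads are 22 mm wide; open, the fingers measure 114 mm over their backs; the gripper's body (76 mm by 85 mm) begins 54 mm behind the grasp point. The pads swing forward as they close: fully open they stand 13 mm farther back than shut.
Start: joints at [-1.365, 0.313, 1.498, -0, 1.331, -0.223], TCP at [218.273, -477.481, 231.294] pointing down, gripper open.
Joint ranges: [-2.94, 2.94], [-0.97, 2.17], [0.19, 2.56], [-1.23, 4.37], [0.02, 3.11], [-2.88, 2.88]. Speed limits (rad/s): [2.39, 2.39, 3.01, 3.14, 3.14, 3.14].

## Interface

Orientations are given as a unit quaternion [w, x, y, z].
In Python, from rig import ctrl gives the robot as it stands.
- The arm moves only by the tool send_rows, never from a script. Its argument "targets" is a list of rows, each a list of 7 numbers: the closure, from -1 (fully open) to 1 (shut), so that 0 is half open, then the shift along the tool's x, y, z in m, then the turn, a rotation vector about the tool's x, y, z in rad. In form: [[claw, dx, dy, dz, ax, ay, az], ...]. A call has exactly 10 rows; each row shifts and turns the commanded pose from where the row before left it, along the tool's axes as they then stand; what a row does not reach is not made up. A row lasts 1/8 s, in which the tool goes at most 62.5 mm and 10.7 degrees, less where a joint would pass 70% of its speed; a pose out of reach is approached as far as the arm can. A call with a gripper value outside its range is refused whole. The fingers move at their own pace and stop on an object; "squeeze" is the grip in N (left out, the last holds). Time passes only in rows, so rows that do not move let the fingers close, or fill a call up. It gives the time, the measured TCP pose, the force, the opening and the grip force at its end, in the units of the state.
- ctrl.sense(): the state, without advancing time (a new reading comes with each control period).
- ctrl.capture(name): name is "side" or "top" or "wrist"; returns a dict with "img" (480x640x3 uint8, red, green, blue), "camera_matrix" (3x3 intrinsics, pixels), "R" (3x3) and "t" (3): a world point X has camera coordinates R X + t. Camera axes: x right, y down, z forward; pixel columns grow to the right and rows downward; lengths in mm; the calibration is good to about 2 mm. A picture is of the moment at which its call begins. There is no depth.
- ctrl.finish_job(): hands the job in; it is judged then, once.
Trained networks look in a picture, given as the dict that the camera call returned (one of the last four; its "shot" number tells which), for a name from the list of things; names that differ only in an ending like _2 or _b are one class to them, and where a whole thing is asked for, a point or a joint stands for the part that bears it (a point fixed in the world has none). Each returns a list of dicts, best first, with "score" (0 to 1); they miss things now and then, are a little off and sometimes report something else, mostly with a low value. They report only what shows in the picture. A call takes as long as a camera call. They do not tell look-alikes from the thing itself.
- ctrl.boxes_of(query, picture): "extent" ([left, top, width, height] in pixels, round what is visible of it).
- ctrl.landmark_of(query, picture): "point" ([column, row] in pixels: a listed point, or the origin of a listed thing).
The state is a dict: "time_s": time; "joints": joint angles; "dq": joint speeds; "tau": joint torques, N m; "eef_pos": TCP position; "ee_rot": TCP orientation; "force": force on the tool from outside, world axes, zero at the start; "wrist_torque": the same for the moment, N m; "grip_width": opening from 0.0 (shut) to 1.0 (fully open); "grip_force": force on a finger pad.
Only numpy, scipy, OpenCV 4.12 (cv2) and the standard library are available. Lean on these libraries where they do the work, as an engineer would, in place of code of your own. Each camera call takes 0.05 s, during which the arm holds its last target. There are 200 camera calls.

## Working session

There is one attempt and no reset: what is moved stays moved. The work goes in short steps, Python scripts to look and compute and a tool call to move; the robot and the scene stay as the last step left them, time stands still between calls to the robot, and variables do not carry over. Pictures are saved under pics/ and viewed, at most 11 in all, crops included, and the job is handed in when it is done.

Besides the shell and the picture viewer there is one more tool, called after "Request:" as name(argument=value, ...) on one line, values as JSON. send_rows: Moves the arm, as the interface text tells. Its arguments: {"type":"object","properties":{"targets":{"type":"array"},"squeeze":{"type":"number"}},"required":["targets"]}

```bash
mkdir -p pics; ls
cat > h.py <<'E'
import cv2, numpy as np
from rig import ctrl
def save(p,n,crop=None,s=1):
    im=p["img"][:,:,::-1]
    if crop: x,y,w,h=crop; im=im[y:y+h,x:x+w]
    cv2.imwrite(f"pics/{n}.png",cv2.resize(im,None,fx=s,fy=s,interpolation=cv2.INTER_CUBIC))
def P(p): return np.array(p["camera_matrix"])@np.c_[np.array(p["R"]),np.array(p["t"])]
def tri(ps,uv):
    A=[]
    for p,(u,v) in zip(ps,uv):
        M=P(p); A+=[u*M[2]-M[0],v*M[2]-M[1]]
    A=np.array(A); return np.linalg.lstsq(A[:,:3],-A[:,3],rcond=None)[0]
def atz(p,uv,z):
    M=P(p);u,v=uv; A=np.array([u*M[2]-M[0],v*M[2]-M[1]])
    return np.linalg.solve(A[:,:2],-A[:,3]-A[:,2]*z)
def proj(p,X):
    q=P(p)@np.r_[X,1]; return q[:2]/q[2]
E
python3 - <<'E'
from h import *
s=ctrl.sense();print(s)
a=ctrl.capture("side");b=ctrl.capture("top")
save(a,"side");save(b,"top")
for q in ["presser_center","presser_foot","cap_top","jar_open","jar_rack"]:
  for n,p,in(("side",a),("top",b)):
    print(q,n,[(np.round(d["point"]),round(d["score"],2)) for d in ctrl.landmark_of(q,p)][:6])
E
```

```text
pics
{'time_s': 0.0, 'joints': array([-1.36540882e+00,  3.13477551e-01,  1.49843474e+00,  1.56590913e-05,
        1.33100042e+00, -2.23387944e-01]), 'dq': array([-7.80258205e-05,  1.26439887e-03,  8.26439476e-05,  8.51463758e-04,
        9.42007538e-04,  1.66487624e-03]), 'tau': array([ 1.90163206e-03, -4.12262714e+01, -2.59743744e+01, -3.29406510e-05,
        4.12361172e-03, -1.29718777e-05]), 'eef_pos': array([ 218.21771962, -477.21989222,  230.72186173]), 'ee_rot': array([-6.59934232e-04,  9.77107023e-01,  2.12747340e-01,  1.35443081e-05]), 'force': array([-0.04395598, -0.36922856, -0.36031442]), 'wrist_torque': array([ 0.00687181, -0.06391014, -0.03120656]), 'grip_force': 0.0, 'grip_width': 1.0020376225495646}
presser_center side [(array([312., 311.]), 0.84), (array([320., 351.]), 0.67), (array([384., 350.]), 0.6)]
presser_center top [(array([434., 266.]), 0.86), (array([385., 272.]), 0.86), (array([447., 211.]), 0.59)]
presser_foot side [(array([320., 369.]), 0.92), (array([307., 331.]), 0.81), (array([378., 366.]), 0.68)]
presser_foot top [(array([428., 266.]), 0.92), (array([384., 271.]), 0.69), (array([441., 215.]), 0.62)]
cap_top side [(array([325., 223.]), 0.48)]
cap_top top [(array([291., 233.]), 0.84)]
jar_open side [(array([328., 258.]), 0.64)]
jar_open top [(array([291., 237.]), 0.71)]
jar_rack side [(array([321., 242.]), 0.68)]
jar_rack top [(array([260., 235.]), 0.66)]
```

View pics/side.png

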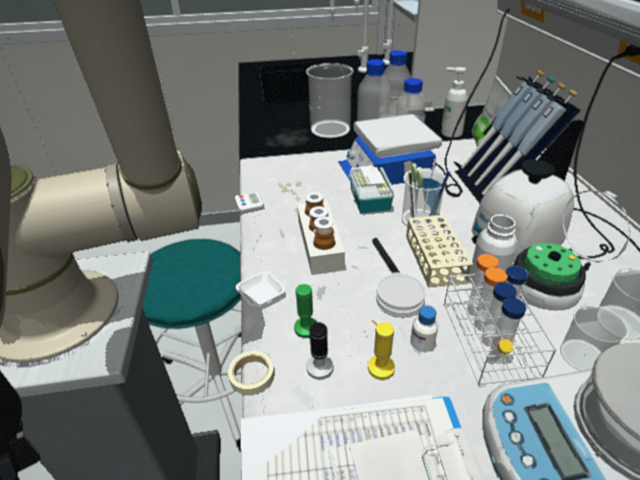

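View pics/top.png

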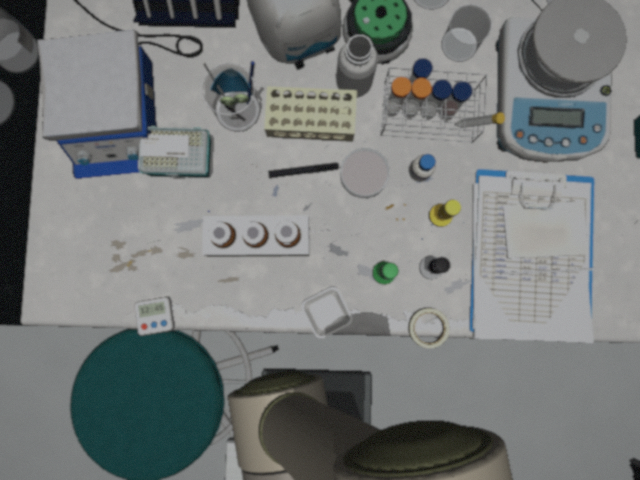

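The side view shows three pressers: black at (320,350), green at (304,310) and yellow at (383,350). In the top view they are at (434,266), (385,271) and (446,212). I choose black, as described. The rack holds three jars, at (222,234), (256,234) and (288,233) in the top view. The networks give the right-hand one, (325,223) in the side view, as proud, so I'll check that in a crop.

Run:
```python
from h import *
a=ctrl.capture("side");b=ctrl.capture("top")
ia=cv2.resize(a["img"][180:390,280:400,::-1],None,fx=2.8,fy=2.8,interpolation=cv2.INTER_CUBIC)
ib=cv2.resize(b["img"][200:290,195:315,::-1],None,fx=3.6,fy=3.6,interpolation=cv2.INTER_CUBIC)
c=np.zeros((max(ia.shape[0],ib.shape[0]),ia.shape[1]+ib.shape[1],3),np.uint8)
c[:ia.shape[0],:ia.shape[1]]=ia;c[:ib.shape[0],ia.shape[1]:]=ib
cv2.imwrite("pics/crop1.png",c);print(c.shape)
print("pc",tri([a,b],[(320,351),(434,266)]),"foot",tri([a,b],[(320,369),(428,266)]),atz(a,(320,369),0),atz(b,(428,266),0))
print("cap",tri([a,b],[(325,223),(291,233)]),atz(b,(291,233),102),atz(a,(325,223),102))
for u in(222,256,288):print(atz(b,(u,234),88))
print("rack",atz(a,(321,242),0),atz(b,(260,235),0))
w=ctrl.capture("wrist");
for q in ["presser_center","presser_foot","cap_top"]: print(q,[(np.round(d["point"]),round(d["score"],2)) for d in ctrl.landmark_of(q,w)])
```

```text
(588, 768, 3)
pc [ 474.92476463 -205.46585307   39.31727408] foot [ 475.96199215 -204.27887327   -9.21996855] [ 474.93276302 -210.87009297] [ 475.64252384 -202.46752832]
cap [521.64408017  48.49395201 102.50524563] [519.20975176  48.66323619] [525.45294362  49.48102646]
[515.83895942 167.76385407]
[517.41487996 109.39402006]
[518.89619694  54.5281665 ]
rack [525.38062545 118.93347237] [525.14403311 112.41004042]
presser_center []
presser_foot []
cap_top []
```

View pics/crop1.png

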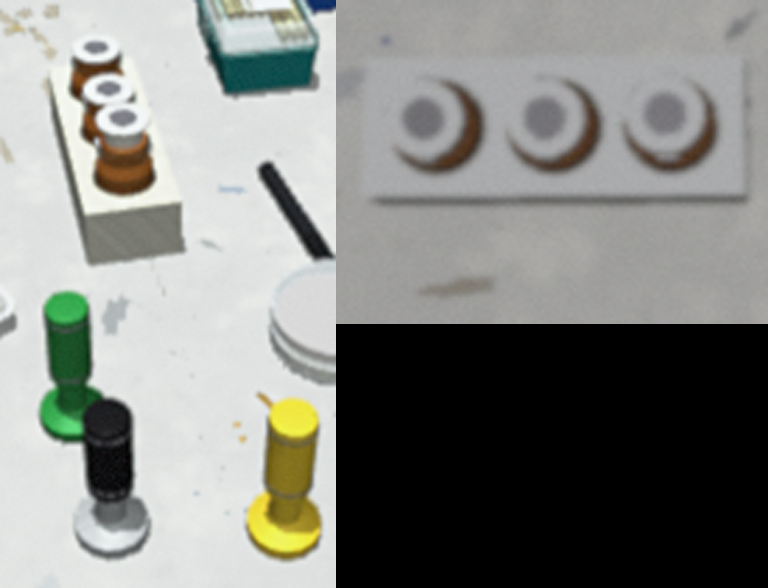

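The black presser at crop (110,470) has a steel foot, so it is the right one. The nearest jar, crop (123,130), shows the gap under its cap. Next I work out the neighbours' positions to choose the grip yaw.

Run:
```python
from h import *
b=ctrl.capture("top")
print("black",atz(b,(434,266),50),"green",atz(b,(385,272),50),atz(b,(384,271),0),"yellow",atz(b,(447,211),50),atz(b,(441,215),0))
```

```text
black [ 473.10977018 -203.17537835] green [ 460.11574795 -116.85606547] [ 464.08816673 -120.91711098] yellow [ 571.98257247 -225.74932753] [ 572.06368243 -226.13784156]
```

Request:
send_rows(targets=[[-1,0.03,-0.012,0.0,0,0,0],[-1,0.045,-0.018,0,0,0,0],[-1,0.045,-0.018,0,0,0,0],[-1,0.045,-0.018,0,0,0,0],[-1,0.045,-0.018,0,0,0,0],[-1,0.045,-0.018,0,0,0,0],[-1,0.045,-0.018,0,0,0,0],[-1,0.0,0,0,0,0,0],[-1,0,0,0,0,0,0],[-1,0,0,0,0,0,0]])

```text
time_s: 2.2
eef_pos: [440.6, -244.5, 231.3]
ee_rot: [0.0, 0.977, 0.212, -0.0]
force: [-0.1, -0.3, 0.4]
grip_width: 0.999
grip_force: 0.0
```

Request:
send_rows(targets=[[-1,0,0,0,0,0,-0.17],[-1,0,0,0,0,0,-0.18],[-1,0,0,0,0,0,0],[-1,0,0,0,0,0,0],[-1,0,0,0,0,0,0],[-1,0,0,0,0,0,0],[-1,0,0,0,0,0,0],[-1,0.0,0,0,0,0,0],[-1,0,0,0,0,0,0],[-1,0,0,0,0,0,0]])

```text
time_s: 3.45
eef_pos: [441.2, -243.6, 231.3]
ee_rot: [0.0, 0.925, 0.38, 0.0]
force: [-0.2, -0.9, -0.6]
grip_width: 1.001
grip_force: 0.0
```

```bash
cat >> h.py <<'E'
from scipy.spatial.transform import Rotation as Ro
def totool(s,X):
    q=s["ee_rot"]; return Ro.from_quat([*q[1:],q[0]]).inv().apply(np.array(X)-s["eef_pos"])
E
python3 - <<'E'
from h import *
w=ctrl.capture("wrist");save(w,"w1")
b=ctrl.capture("top");a=ctrl.capture("side");s=ctrl.sense();print(s["eef_pos"],s["ee_rot"],s["time_s"])
for q,z in (("presser_center",50),("presser_foot",0),("cap_top",102)):
  for n,p in(("w",w),("t",b),("s",a)):
    print(q,n,[(np.round(d["point"],1),round(d["score"],2),np.round(atz(p,d["point"],z),1)) for d in ctrl.landmark_of(q,p)])
print(proj(w,[474,-205,100]))
E
```

```text
[ 441.21836878 -243.61230764  231.2674076 ] [-7.41783969e-06  9.25140826e-01  3.79624093e-01 -9.70428738e-06] 3.6
presser_center w [(array([239.7,  99.5]), 0.91, array([ 457.9, -123. ])), (array([423. ,  86.5]), 0.81, array([ 572.7, -224.9])), (array([321.4, 157.6]), 0.69, array([ 471.9, -205.3]))]
presser_center t [(array([446.2, 213.3]), 0.8, array([ 567.8, -224.3])), (array([433.8, 266.6]), 0.76, array([ 472. , -202.8])), (array([386.9, 271.6]), 0.71, array([ 460.9, -120.2]))]
presser_center s [(array([320.1, 350.5]), 0.59, array([ 476.1, -212.8])), (array([307.5, 310.1]), 0.57, array([ 467.1, -124.9])), (array([382.6, 350.7]), 0.57, array([ 572.1, -229.6]))]
presser_foot w [(array([325.5, 153.1]), 0.9, array([ 473.9, -208. ])), (array([410.7,  92.7]), 0.9, array([ 572.1, -226.6])), (array([254.5, 100.9]), 0.57, array([ 460.7, -124.3]))]
presser_foot t [(array([443. , 215.1]), 0.93, array([ 572. , -229.9])), (array([426.9, 267.4]), 0.85, array([ 473. , -200.4])), (array([383.5, 274.6]), 0.57, array([ 457.4, -120.1]))]
presser_foot s [(array([318.2, 367. ]), 0.84, array([ 472.6, -206.5])), (array([381.2, 366.5]), 0.75, array([ 574.6, -222.9])), (array([307.8, 328.5]), 0.59, array([ 465.8, -122.5]))]
cap_top w []
cap_top t [(array([288.8, 232.2]), 0.77, array([520.5,  52.4]))]
cap_top s [(array([324.4, 221.1]), 0.57, array([525.3,  56. ]))]
[322.01375446 162.09340338]
```

View pics/w1.png

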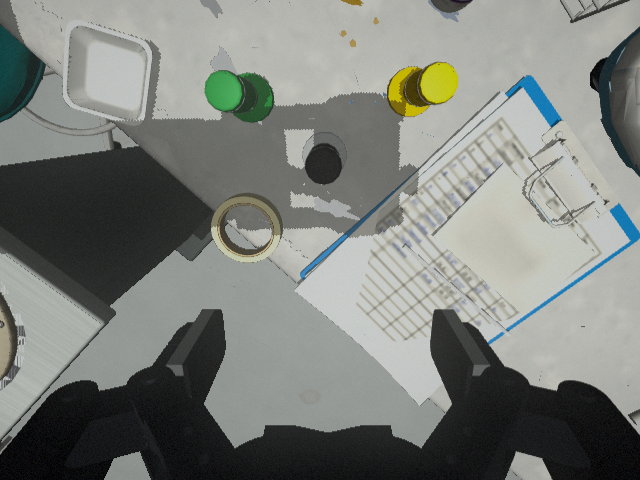

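The wrist view shows the black handle top at (323,164), with green at (224,90) and yellow at (440,82) both clear of the fingers. All views agree on the axis at (473,-205.5). Descending to TCP z = 53 and gripping.

Request:
send_rows(squeeze=50, targets=[[-1,0.025,-0.0024,0,0,0,0],[-1,0.0244,-0.0024,0.01,0,0,0],[-1,0,0,0.04,0,0,0],[-1,0,0,0.045,0,0,0],[-1,0,0,0.043,0,0,0],[-1,0,0,0.03,0,0,0],[-1,0,0,0.01,0,0,0],[-1,0,0,0,0,0,0],[0,0,0,0,0,0,0],[0.3,0,0,0,0,0,0]])

```text
time_s: 5.3
eef_pos: [473.5, -205.8, 54.3]
ee_rot: [0.001, 0.925, 0.38, 0.0]
force: [0.5, 0.6, 0.3]
grip_width: 0.603
grip_force: 0.0
```

Request:
send_rows(targets=[[0.5,0,0,0,0,0,0],[0.7,0,0,0,0,0,0],[1,0,0,0,0,0,0],[1,0,0,0,0,0,0],[1,0,0,0,0,0,0],[1,0,0,-0.01,0,0,0],[1,0,0,-0.04,0,0,0],[1,0,0,-0.05,0,0,0],[1,0,0,-0.03,0,0,0],[1,0,0,0,0,0,0]])

```text
time_s: 6.55
eef_pos: [473.6, -205.8, 185.1]
ee_rot: [0.002, 0.925, 0.38, 0.001]
force: [-0.4, 0.3, -2.7]
grip_width: 0.313
grip_force: 49.6
```

Run:
```python
from h import *
a=ctrl.capture("side");b=ctrl.capture("top");w=ctrl.capture("wrist");s=ctrl.sense();print(s["eef_pos"],s["ee_rot"],s["grip_width"],s["grip_force"],s["force"],s["wrist_torque"])
save(a,"lift",(230,200,200,200),2.8)
for q,z in (("presser_center",180),("presser_foot",130),("cap_top",102)):
  for n,p in(("w",w),("t",b),("s",a)):
    print(q,n,[(np.round(d["point"],1),round(d["score"],2),np.round(atz(p,d["point"],z),1)) for d in ctrl.landmark_of(q,p)])
```

```text
[ 472.33717207 -205.0189639   181.70082904] [-1.28577839e-03  9.25139727e-01  3.79623797e-01 -7.77394323e-04] 0.3165795770096795 49.61611032485962 [-0.47254899  0.41779975 -2.12309557] [ 0.06878686 -0.00028484  0.01561189]
presser_center w [(array([237.3, 164.1]), 0.95, array([ 492.6, -134.3])), (array([441.2, 152.8]), 0.95, array([ 552.5, -188.6])), (array([329.9, 308.4]), 0.73, array([ 472.6, -206.1]))]
presser_center t [(array([386.5, 270.8]), 0.8, array([ 456.4, -103.7])), (array([441.4, 212.2]), 0.58, array([ 549.2, -187. ]))]
presser_center s [(array([381.9, 350.3]), 0.96, array([ 538. , -325.7])), (array([305.4, 309.7]), 0.69, array([ 455. , -244.4])), (array([317.7, 287.7]), 0.59, array([ 476.9, -206.2]))]
presser_foot w [(array([423.3, 148.6]), 0.87, array([ 554.8, -194.2])), (array([249.4, 156.6]), 0.76, array([ 487.3, -131.6])), (array([330.8, 267.4]), 0.58, array([ 472.4, -207.3]))]
presser_foot t [(array([439.7, 215.5]), 0.7, array([ 551.5, -195.3])), (array([385.1, 272.3]), 0.69, array([ 456.2, -107.5]))]
presser_foot s [(array([306.9, 327.9]), 0.96, array([ 456.3, -232.7])), (array([317.6, 314.5]), 0.81, array([ 474.7, -210.3])), (array([379. , 367.5]), 0.72, array([ 540.2, -314.4]))]
cap_top w []
cap_top t [(array([289.3, 233. ]), 0.9, array([519.1,  51.5]))]
cap_top s []
```

View pics/lift.png

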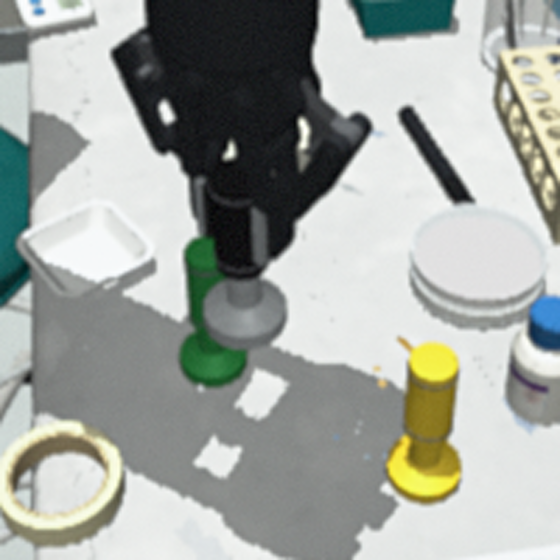

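The presser is gripped upright with its foot level, seen at crop (245,312). Moving close to the rack for a wrist view of the cap.

Request:
send_rows(targets=[[1,0.01,-0.01,-0.015,0,0,0],[1,0.025,-0.025,-0.01,0,0,0],[1,0.03,-0.03,0,0,0,0],[1,0.03,-0.03,0,0,0,0],[1,0.03,-0.03,0,0,0,0],[1,0.02,-0.02,0,0,0,0],[1,0.0045,-0.0025,0,0,0,0],[1,0,0,0,0,0,0],[1,0,0,0,0,0,0],[1,0,0,0,0,0,0]])

```text
time_s: 8.4
eef_pos: [475.8, 3.8, 208.3]
ee_rot: [0.0, 0.925, 0.379, -0.0]
force: [-0.4, 1.1, -2.0]
grip_width: 0.316
grip_force: 49.7
```

Run:
```python
from h import *
w=ctrl.capture("wrist");b=ctrl.capture("top");a=ctrl.capture("side");s=ctrl.sense();print(s["eef_pos"],s["ee_rot"],s["grip_width"],s["force"],s["time_s"])
save(w,"w2")
c=s["eef_pos"]
for q,z in (("presser_center",c[2]-3),("presser_foot",c[2]-53),("cap_top",102)):
  for n,p in(("w",w),("t",b),("s",a)):
    print(q,n,[(np.round(d["point"],1),round(d["score"],2),np.round(atz(p,d["point"],z),1)) for d in ctrl.landmark_of(q,p)])
print(proj(w,[521,51.5,102]),proj(w,[521,32.5,102]),proj(w,[521,109.5,88]))
```

```text
[475.80061218   4.17095984 208.25971682] [-4.12481601e-05  9.25255034e-01  3.79345643e-01 -5.62395337e-05] 0.3088363947194179 [-0.44915947 -0.50989144 -1.53574306] 8.55
presser_center w [(array([570.3, 314.9]), 0.91, array([550.9, -78.8])), (array([408.9, 317.9]), 0.88, array([497.7, -27. ])), (array([329. , 311.8]), 0.74, array([474.1,   1.6]))]
presser_center t [(array([385.5, 273.3]), 0.91, array([451.5, -99.2])), (array([444.3, 207.5]), 0.57, array([ 552.4, -185.7]))]
presser_center s [(array([298.5, 192.8]), 0.9, array([474.1,   4.7])), (array([382.3, 350.8]), 0.83, array([ 531.8, -345.3])), (array([305. , 311.8]), 0.73, array([ 452.4, -271.4]))]
presser_foot w [(array([542.3, 290.5]), 0.94, array([ 554.4, -100.2])), (array([330.6, 265.4]), 0.75, array([476.4,   2.3])), (array([402.4, 296.7]), 0.63, array([492.4, -43.2]))]
presser_foot t [(array([384. , 272.8]), 0.94, array([ 454.3, -102.8])), (array([440.8, 215.7]), 0.93, array([ 547.4, -191.5]))]
presser_foot s [(array([379.5, 366.5]), 0.87, array([ 535.2, -330.6])), (array([306.5, 329.1]), 0.8, array([ 453.9, -256.4])), (array([304.9, 217.4]), 0.7, array([4.824e+02, 3.000e-01]))]
cap_top w [(array([316.9, 136.7]), 0.74, array([520.4,  58.1]))]
cap_top t []
cap_top s [(array([323. , 221.9]), 0.46, array([522.1,  53.8]))]
[324.61863115 143.28812413] [344.51621928 163.4771661 ] [263.06826379  79.32453913]
```

View pics/w2.png

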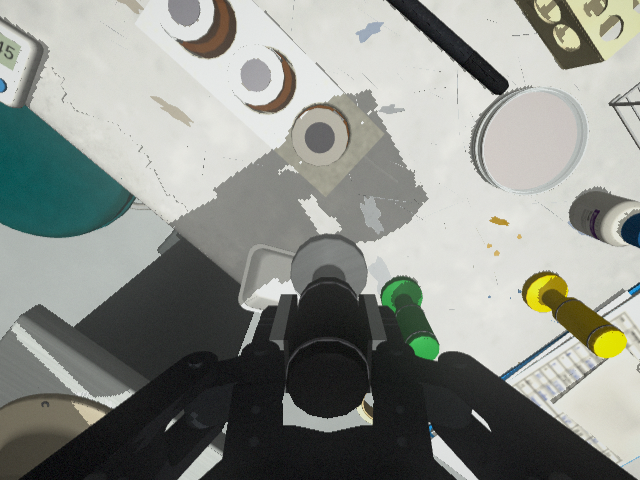

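The wrist view shows the proud cap's disc centred near (321,137), the shut caps at (259,75) and (187,10), and the steel foot at about (329,268). I'll measure the cap's blob and compare it with the foot in the same picture.

Run:
```python
from h import *
w=ctrl.capture("wrist");s=ctrl.sense();c=s["eef_pos"]
print(atz(w,(321,137),102),atz(w,(320,138),102),atz(w,(259,75),88),atz(w,(187,10),88))
f=c-[0,0,53.5]; print("foot pred",proj(w,f))
th=np.linspace(0,6.28,60)
r=np.array([proj(w,f+[22*np.cos(t),22*np.sin(t),0]) for t in th]);print("pred foot ext",r.min(0),r.max(0))
cc=np.r_[atz(w,(321,137),102),102]
r=np.array([proj(w,cc+[19*np.cos(t),19*np.sin(t),0]) for t in th]);print("cap ext",r.min(0),r.max(0))
im=w["img"].copy()
cv2.polylines(im,[r.astype(int)],True,(255,0,0))
r=np.array([proj(w,f+[22*np.cos(t),22*np.sin(t),0]) for t in th])
cv2.polylines(im,[r.astype(int)],True,(0,255,0))
cv2.imwrite("pics/ov.png",cv2.resize(im[90:310,240:420,::-1],None,fx=2.7,fy=2.7))
print(totool(s,cc))
```

```text
[522.13552354  56.80802356] [521.20682879  56.83419628] [520.95115815 113.94040776] [517.30302959 171.45483809]
foot pred [328.06412124 264.0916624 ]
pred foot ext [290.73382859 228.35121443] [365.40592905 297.57446368]
cap ext [292.49841521 106.66310642] [349.49309896 165.86550694]
[ 69.69594655  -4.67775006 106.27776832]
```

View pics/ov.png

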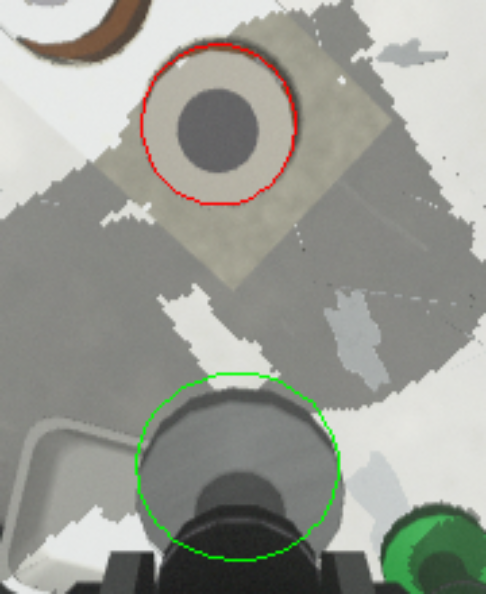

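The cap fit agrees with the 58 mm jar spacing, putting the cap at about (522,57). The foot appears about 2–3 mm behind the nominal axis in tool x. I'll hover just above the cap and compare the two directly.

Request:
send_rows(targets=[[1,0.01,-0.0013,0,0,0,0],[1,0.025,-0.002,0,0,0,0],[1,0.025,-0.002,0,0,0,0],[1,0.011,0,0,0,0,0],[1,0,0,0.012,0,0,0],[1,0,0,0.015,0,0,0],[1,0,0,0.01,0,0,0],[1,0,0,0,0,0,0],[1,0,0,0,0,0,0],[1,0,0,0,0,0,0]])

```text
time_s: 10.3
eef_pos: [522.8, 58.1, 171.8]
ee_rot: [0.0, 0.925, 0.38, 0.0]
force: [0.9, -0.6, -1.9]
grip_width: 0.317
grip_force: 49.7
```

Run:
```python
from h import *
w=ctrl.capture("wrist");a=ctrl.capture("side");s=ctrl.sense();c=s["eef_pos"];print(c,s["force"],s["time_s"])
ia=cv2.resize(a["img"][160:260,270:370,::-1],None,fx=4,fy=4,interpolation=cv2.INTER_CUBIC)
ib=cv2.resize(w["img"][180:380,230:430,::-1],None,fx=2,fy=2,interpolation=cv2.INTER_CUBIC)
cv2.imwrite("pics/hov.png",np.hstack([ia,ib]))
th=np.linspace(0,6.28,60)
for n,p in(("s",a),("w",w)):
  for X,r in((c-[0,0,54],22),([521.9,56.8,102],19),([521.9,56.8,85],22)):
    q=np.array([proj(p,np.array(X)+[r*np.cos(t),r*np.sin(t),0]) for t in th]);print(n,q.min(0),q.max(0))
```

```text
[522.76944331  58.11894345 171.63144806] [ 0.04755685 -0.1533193  -1.68220365] 10.4
s [311.56121272 207.76775042] [334.07469101 220.69273103]
s [313.02041164 215.48442048] [332.27436138 226.77251934]
s [311.81170811 221.48003344] [333.84555881 234.66578417]
w [290.6427444 228.1150897] [365.1093703  297.18541075]
w [298.35432276 227.90865729] [358.35055289 283.92070623]
w [295.83473913 216.16051209] [360.7329505  277.26965878]
```

View pics/hov.png

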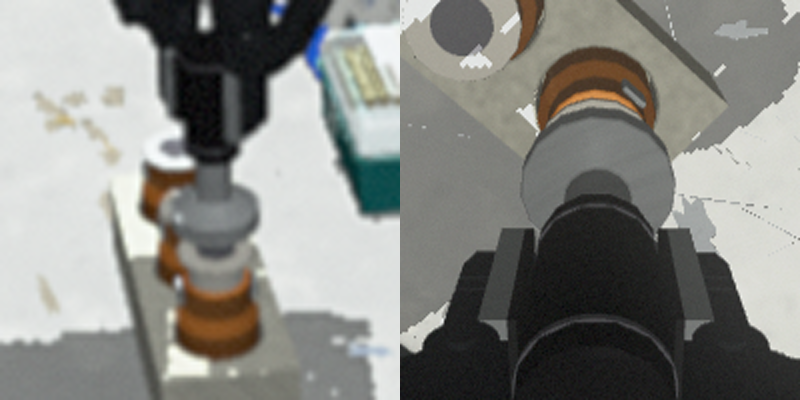

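In the hover view the foot's near edge is at about crop (598,108), some 5–6 px behind where it would be if centred. The side view agrees: the cap is at (215,262) and the foot at (210,220). I'll shift +3 mm in tool x and press down gradually.

Request:
send_rows(squeeze=80, targets=[[1,0.003,0,0,0,0,0],[1,0,0,0.004,0,0,0],[1,0,0,0.004,0,0,0],[1,0,0,0.004,0,0,0],[1,0,0,0.003,0,0,0],[1,0,0,0.003,0,0,0],[1,0,0,0.003,0,0,0],[1,0,0,0,0,0,0],[1,0,0,0,0,0,0],[1,0,0,0,0,0,0]])

```text
time_s: 11.65
eef_pos: [525.1, 60.2, 150.6]
ee_rot: [0.0, 0.925, 0.38, 0.0]
force: [1.4, -0.7, 2.6]
grip_width: 0.311
grip_force: 79.2
```

Request:
send_rows(targets=[[1,0,0,0.003,0,0,0],[1,0,0,0.003,0,0,0],[1,0,0,0.002,0,0,0],[1,0,0,0,0,0,0],[1,0,0,0,0,0,0],[1,0,0,0,0,0,0],[1,0,0,0,0,0,0],[1,0,0,0,0,0,0],[1,0,0,0,0,0,0],[1,0,0,0,0,0,0]])

```text
time_s: 12.9
eef_pos: [524.8, 60.2, 142.3]
ee_rot: [0.0, 0.925, 0.38, -0.0]
force: [0.6, -0.4, -1.9]
grip_width: 0.306
grip_force: 78.8
```

The force rose and then fell back as the cap passed its catch. Following it down to the hard stop.

Request:
send_rows(targets=[[1,0,0,0.001,0,0,0],[1,0,0,0.001,0,0,0],[1,0,0,0,0,0,0],[1,0,0,0,0,0,0],[1,0,0,0,0,0,0],[1,0,0,0,0,0,0],[1,0,0,0,0,0,0],[1,0,0,0,0,0,0],[1,0,0,0,0,0,0],[1,0,0,0,0,0,0]])

```text
time_s: 14.15
eef_pos: [525.2, 60.3, 141.8]
ee_rot: [0.0, 0.925, 0.38, 0.001]
force: [-2.7, 0.0, 10.1]
grip_width: 0.314
grip_force: 80.3
```

Hard stop reached at foot height 88 mm with about 12 N. I'll push 1 mm more, then lift and check the cap.

Request:
send_rows(targets=[[1,0,0,0.001,0,0,0],[1,0,0,0,0,0,0],[1,0,0,0,0,0,0],[1,0,0,-0.008,0,0,0],[1,0,0,-0.02,0,0,0],[1,0,0,-0.03,0,0,0],[1,-0.03,0.02,-0.015,0,0,0],[1,-0.03,0.03,0,0,0,0],[1,-0.02,0.03,0,0,0,0],[1,0,0,0,0,0,0]])

```text
time_s: 15.4
eef_pos: [524.1, -54.8, 212.1]
ee_rot: [0.0, 0.926, 0.378, -0.0]
force: [0.7, 0.7, -1.8]
grip_width: 0.31
grip_force: 79.1
```

Run:
```python
from h import *
w=ctrl.capture("wrist");a=ctrl.capture("side");s=ctrl.sense();c=s["eef_pos"];print(c,s["force"],s["time_s"],s["ee_rot"])
ia=cv2.resize(a["img"][160:280,260:380,::-1],None,fx=4,fy=4,interpolation=cv2.INTER_CUBIC)
ib=cv2.resize(w["img"][:,120:440,::-1],None,fx=1,fy=1)
cv2.imwrite("pics/done.png",np.hstack([ia,ib]))
print(totool(s,[474,-205,54.5]))
for n,q in(("w",w),("s",a)):print([(np.round(d["point"],1),round(d["score"],2),np.round(atz(q,d["point"],c[2]-54),1)) for d in ctrl.landmark_of("presser_foot",q)])
```

```text
[523.8610271  -52.66996421 212.08065129] [-0.21299852 -0.3030466  -1.76161794] 15.5 [-3.05451638e-04  9.25226405e-01  3.79415316e-01 -1.58943669e-04]
[-142.44504652   73.57351154  157.53910819]
[(array([330. , 264.8]), 0.7, array([524.5, -56.1])), (array([473.9, 280.9]), 0.57, array([ 577.5, -125.1]))]
[(array([303.9, 327.4]), 0.97, array([ 450.7, -255.3])), (array([330.5, 231.7]), 0.67, array([520. , -53.3])), (array([378.3, 367.5]), 0.56, array([ 532.8, -333.7]))]
```

View pics/done.png

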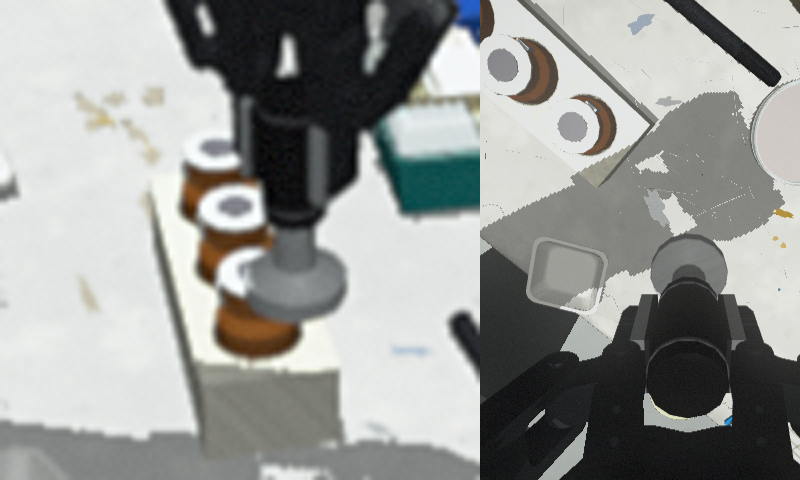

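The nearest cap, side crop (240,275), now sits on its jar with no gap, level with the others. Returning the presser to its original bare spot.

Request:
send_rows(targets=[[1,-0.015,0.008,0,0,0,0],[1,-0.034,0.018,0,0,0,0],[1,-0.04,0.02,0,0,0,0],[1,-0.036,0.018,0,0,0,0],[1,-0.0174,0.0096,0,0,0,0],[1,0,0,0.03,0,0,0],[1,0,0,0.04,0,0,0],[1,0,0,0.04,0,0,0],[1,0,0,0.03,0,0,0],[1,0,0,0,0,0,0]])

```text
time_s: 16.85
eef_pos: [473.5, -204.4, 70.8]
ee_rot: [-0.002, 0.925, 0.38, -0.001]
force: [0.7, 0.6, -0.7]
grip_width: 0.309
grip_force: 79.2
```

Run:
```python
from h import *
s=ctrl.sense();print(s["eef_pos"],s["force"],s["time_s"])
a=ctrl.capture("side")
ia=cv2.resize(a["img"][180:390,260:400,::-1],None,fx=2.8,fy=2.8,interpolation=cv2.INTER_CUBIC)
cv2.imwrite("pics/pl.png",ia)
```

```text
[ 473.51107583 -204.40226378   70.84113649] [ 0.73457415  0.57456687 -0.749002  ] 16.85
```

View pics/pl.png

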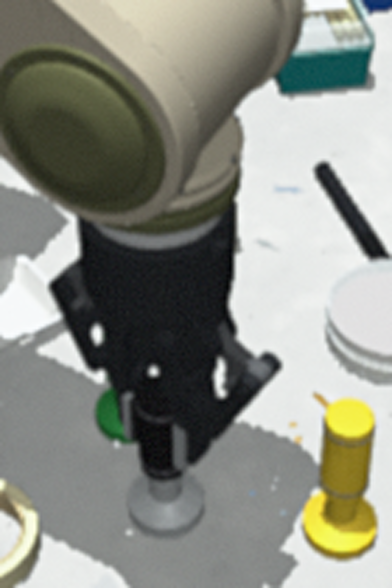

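The presser hangs upright over the bare spot, foot at crop (165,505), clear of green and yellow. Lowering the last 18 mm.

Request:
send_rows(targets=[[1,0,0,0.005,0,0,0],[1,0,0,0.005,0,0,0],[1,0,0,0.003,0,0,0],[1,0,0,0.002,0,0,0],[1,0,0,0.002,0,0,0],[1,0,0,0.001,0,0,0],[1,0,0,0,0,0,0],[1,0,0,0,0,0,0],[1,0,0,0,0,0,0],[1,0,0,0,0,0,0]])

```text
time_s: 18.15
eef_pos: [474.4, -205.3, 54.3]
ee_rot: [0.0, 0.925, 0.38, 0.0]
force: [0.3, 0.6, -2.1]
grip_width: 0.308
grip_force: 79.2
```

Not yet in contact; lowering by fractions of a millimetre.

Request:
send_rows(targets=[[1,0,0,0.0005,0,0,0],[1,0,0,0,0,0,0],[1,0,0,0.0005,0,0,0],[1,0,0,0,0,0,0],[1,0,0,0,0,0,0],[1,0,0,0,0,0,0],[1,0,0,0,0,0,0],[1,0,0,0,0,0,0],[1,0,0,0,0,0,0],[1,0,0,0,0,0,0]])

```text
time_s: 19.4
eef_pos: [474.5, -205.4, 53.9]
ee_rot: [0.0, 0.925, 0.38, 0.0]
force: [-1.5, 2.2, 6.4]
grip_width: 0.306
grip_force: 80.2
```

Request:
send_rows(squeeze=20, targets=[[1,0,0,0,0,0,0],[1,0,0,0,0,0,0],[0.2,0,0,0,0,0,0],[0,0,0,0,0,0,0],[-0.3,0,0,0,0,0,0],[-0.7,0,0,0,0,0,0],[-1,0,0,0,0,0,0],[-1,0,0,0,0,0,0],[-1,0,0,0,0,0,0],[-1,0,0,-0.005,0,0,0]])

```text
time_s: 20.65
eef_pos: [474.2, -205.1, 58.2]
ee_rot: [-0.0, 0.925, 0.38, -0.0]
force: [-0.6, -0.5, 0.8]
grip_width: 0.997
grip_force: 0.0
```

Request:
send_rows(targets=[[-1,0,0,-0.02,0,0,0],[-1,0,0,-0.04,0,0,0],[-1,0,0,-0.05,0,0,0],[-1,0,0,-0.05,0,0,0],[-1,-0.04,0,-0.02,0,0,0],[-1,-0.04,0,0,0,0,0],[-1,-0.04,0.0,0,0,0,0],[-1,0,0,0,0,0,0],[-1,0,0,0,0,0,0],[-1,0,0,0,0,0,0]])

```text
time_s: 21.9
eef_pos: [389.5, -288.9, 238.4]
ee_rot: [-0.0, 0.925, 0.38, 0.0]
force: [0.1, -0.2, 0.7]
grip_width: 1.002
grip_force: 0.0
```

Run:
```python
from h import *
s=ctrl.sense();print(s["eef_pos"],s["force"],s["time_s"])
a=ctrl.capture("side")
cv2.imwrite("pics/end.png",cv2.resize(a["img"][180:390,260:400,::-1],None,fx=2.8,fy=2.8,interpolation=cv2.INTER_CUBIC))
```

```text
[ 389.49072294 -288.93934814  238.36443174] [ 0.10875558 -0.24302475  0.71683997] 21.9
```

View pics/end.png

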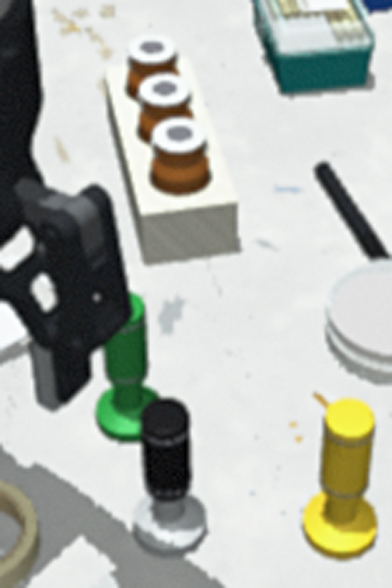

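All three caps are now level, with the pressed one at crop (180,138). The black presser stands upright at crop (167,475), and the gripper is clear of everything.

```bash
python3 -c "
from rig import ctrl
print(ctrl.finish_job())"
```

```text
the job is handed in; nothing more can be done
None
```

The job is handed in at about 22 s: the proud cap was pressed to its hard stop with the black presser and now looks level with the other two, and the presser stands upright and released on the bare worktop.

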